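Spread out a pile of plinths and slide the dust lid shut

TASK

The wooden plinths for the figures were tipped into the open half of the box in a pile: spread them out over its floor in one even layer to dry, every plinth lying flat on a broad face (either way up), none touching another and no quarter of the floor left bare. Then slide the lid over them right up to its end stop, without forcing it against a plinth, and leave the things around the box alone.

Things in the scene. Friction and masses are not known exactly. Their poses are not given: they have to be found in the camera images.
- drying_box: Wooden box fixed to the table, 250 (x) x 510 (y) x 98 mm; origin under its centre, on the table. A divider at y = 0 parts two halves, each 230 x 240 mm inside, floor 46 mm above the table (solid base). The open half with the pile is at -y (x -115 to 115, y -245 to -5 mm). Side and -y end walls 98 mm high, 10 mm thick; divider 83 mm.
- lid: Clear sliding lid, 236 x 250 x 5 mm, in grooves of the side walls; origin in the centre of its underside, axes as the box's. Slides only along the box's y: from y +125 mm (starts up to 10 mm from there) to the end stop at y -125 mm, covering the open half. Friction about 3 N. Underside 38 mm above the box floor: clears a flat plinth by 10 mm, not one on edge or on another.
- lid_grip (a point): Middle of the top of the lid's grip bar, on the lid's centre: wooden, 90 mm long along the box's x, 14 mm wide (along the slide), 22 mm high above the lid, its top 111 mm above the table; its foot is 26 mm wide, 4 mm thick.
- plinth_0: Wooden plinth, one of five alike, 48 to 72 g: slab 66 (x) x 46 (y) x 20 mm with a 58 x 38 x 8 mm step on its +z face, 28 mm thick in all. Origin at its middle, 14 mm from each broad face (flat on the box floor: 60 mm above the table). It starts flat on the box floor in the pile.
- plinth_1: Wooden plinth, one of five alike, 48 to 72 g: slab 66 (x) x 46 (y) x 20 mm with a 58 x 38 x 8 mm step on its +z face, 28 mm thick in all. Origin at its middle, 14 mm from each broad face (flat on the box floor: 60 mm above the table). It starts flat on the box floor in the pile.
- plinth_2: Wooden plinth, one of five alike, 48 to 72 g: slab 66 (x) x 46 (y) x 20 mm with a 58 x 38 x 8 mm step on its +z face, 28 mm thick in all. Origin at its middle, 14 mm from each broad face (flat on the box floor: 60 mm above the table). It starts flat on top of others.
- plinth_3: Wooden plinth, one of five alike, 48 to 72 g: slab 66 (x) x 46 (y) x 20 mm with a 58 x 38 x 8 mm step on its +z face, 28 mm thick in all. Origin at its middle, 14 mm from each broad face (flat on the box floor: 60 mm above the table). It starts flat on top of others.
- plinth_4: Wooden plinth, one of five alike, 48 to 72 g: slab 66 (x) x 46 (y) x 20 mm with a 58 x 38 x 8 mm step on its +z face, 28 mm thick in all. Origin at its middle, 14 mm from each broad face (flat on the box floor: 60 mm above the table). It starts standing on a long edge (46 mm tall) beside the pile, +z facing sideways, away from it; leaned over by more than 0.7 rad it falls flat.
- figure_tall: Grey clay figure, 63 x 80 x 146 mm, stands right of the box; a bystander. Origin under its centre.
- figure_short: Grey clay figure, 57 x 66 x 107 mm, stands right of the box; a bystander. Origin under its centre.
- glue_bottle: Glue bottle with a cap, 62 x 58 x 118 mm, behind the box; a bystander. Origin under its centre.
- bowl: White bowl, 138 mm wide, 62 mm high, right of the box and nearer to the robot; a bystander. Origin under its centre.
Things that resemble listed ones, but are neither listed nor needed, are in the scene too. What is shaped like the plinth_3 but pink or purple is not meant.

How it is judged:
By the outcome, as a careful person would: the job done as asked, in the order asked, and still so for the second after the job is handed in, with the robot touching nothing.
It also fails if it takes over 72 s, if anything falls off the work surface, if the arm or the gripper's body presses on something with over 40 N, if the wrist force passes 120 N, or if a joint passes its speed limit or range.

ROBOT

A 7-joint arm with a two-finger parallel gripper is mounted at the origin on the work surface; the furniture and walls round the work are solid. World frame = base frame: x ahead of the robot, y to its left, z up, the work surface at z = 0. Lengths are in m, angles in rad, forces in N, time in s.
With the tool pointing down it reaches from about 0.4 to 0.85 m from the base axis. Payload 10.4 kg.
Tool frame: the origin (TCP) lies on the centre line of the jaws, within the pads' length; the fingertips stand 17 mm ahead of it and the grasp point (between the pads) lies 2 mm behind it; z points along the fingers, y is the line along which they close (so a half turn about z gives the same grasp; the last joint's range is limited). The gripper opens to 85 mm and grips with 20 to 120 N. Pads are 22 mm wide; open, the fingers measure 114 mm over their backs; the gripper's body (76 mm by 85 mm) begins 54 mm behind the grasp point. The pads swing forward as they close: fully open they stand 13 mm farther back than shut.
Start: joints at [1.12, 0.332, -0.065, 1.46, 0.022, 1.35, -0.088], TCP at [0.259, -0.569, 0.248] pointing down, gripper open.
Joint ranges: [-2.6, 2.6], [-0.5, 2.12], [-1.47, 1.34], [0.16, 2.42], [-1.27, 4.41], [0.06, 2.06], [-2.6, 2.6]. Speed limits (rad/s): [2.22, 2.22, 2.79, 2.79, 3.14, 3.14, 3.14].

INTERFACE

Orientations are given as a unit quaternion [x, y, z, w].
In Python, from workcell import get_obs, optics, job gives the robot as it stands. The module is installed in compiled form; this text tells all that it offers.
- The arm moves only by the tool send_rows, never from a script. Its argument "plan" is a list that holds one entry, the list of rows, each a list of 7 numbers: the turn, a rotation vector about the tool's x, y, z in units of 1.5 rad (1.0 is 1.5 rad), then the shift along the tool's x, y, z in units of 20 cm (1.0 is 20 cm), then the opening, from 0 (shut) to 1 (fully open). A call has 1 to 20 rows; each row shifts and turns the commanded pose from where the row before left it, along the tool's axes as they then stand; what a row does not reach is not made up. A row lasts 1/12 s, in which the tool goes at most 41.7 mm and 7.16 degrees, less where a joint would pass 70% of its speed; a pose out of reach is approached as far as the arm can. A call with a number of a shift or a turn outside -1 to 1 is refused whole. A call with a gripper value outside its range is refused whole. The fingers move at their own pace and stop on an object; "squeeze" is the grip in N (left out, the last holds). Time passes only in rows, so rows that do not move let the fingers close. It gives the time, the measured TCP pose, the force, the opening and the grip force at its end, in the units of the state.
- get_obs(): the state, without advancing time (a new reading comes with each control period).
- optics.camera(name): name is "scene" or "top" or "wrist"; returns the picture (384x512x3 uint8, red, green, blue); there is no depth.
- optics.get_calibration(name): a dict with "intrinsics" (3x3 intrinsics, pixels), "distortion" ([k1, k2, p1, p2, k3] as OpenCV has them; the pictures are not rectified), "world_from_camera" (4x4, takes a point from camera to world coordinates); the wrist camera has in their place "T_tool_cam" (4x4, takes a point from camera to tool coordinates, whose origin is the TCP and whose axes are the flange's). Camera axes: x right, y up, looking along -z (the intrinsics and any distortion apply to the point x, -y, -z); pixel columns grow to the right and rows downward; lengths in m; the calibration is good to about 2 mm. A picture is of the moment at which its call begins: read the wrist's pose just before it. get_calibration takes no time and is no camera call.
- job.hand_in(): hands the job in; it is judged then, once.
The state is a dict: "clock": time; "joint_pos": joint angles; "joint_velocities": joint speeds; "tau": joint torques, N m; "position": TCP position; "ee_rot": TCP orientation; "ft_force": force on the tool from outside, world axes, zero at the start; "torque": the same for the moment, N m; "grip_width": opening from 0.0 (shut) to 1.0 (fully open); "grasp_force": force on a finger pad.
Only numpy, scipy, OpenCV 4.12 (cv2) and the standard library are available. Lean on these libraries where they do the work, as an engineer would, in place of code of your own. Each camera call takes 0.05 s, during which the arm holds its last target. There are 200 camera calls.

## Working session

There is one attempt and no reset: what is moved stays moved. The work goes in short steps, Python scripts to look and compute and a tool call to move; the robot and the scene stay as the last step left them, time stands still between calls to the robot, and variables do not carry over. Pictures are saved under pics/ and viewed, at most 10 in all, crops included, and the job is handed in when it is done.

Besides the shell and the picture viewer there is one more tool, called after "Request:" as a command line: name --argument value ..., lists and objects as JSON in quotes. send_rows: Moves the arm, as the interface text tells. Its arguments: {"type":"object","properties":{"plan":{"type":"array"},"squeeze":{"type":"number"}},"required":["plan"]}

```bash
mkdir -p pics
cat > h.py <<'E'
import numpy as np, cv2
from workcell import get_obs, optics, job
from scipy.spatial.transform import Rotation as R
def snap(n,fn):
    o=get_obs(); im=optics.camera(n); cv2.imwrite('pics/'+fn+'.png',im[:,:,::-1]); return o,im
def cam(n,o=None):
    c=optics.get_calibration(n)
    if n=='wrist':
        T=np.eye(4);T[:3,:3]=R.from_quat(o['ee_rot']).as_matrix();T[:3,3]=o['position'];T=T@np.array(c['T_tool_cam'])
    else: T=np.array(c['world_from_camera'])
    return np.array(c['intrinsics'],float),np.array(c['distortion'],float),T
def ray(n,uv,o=None):
    K,D,T=cam(n,o);p=cv2.undistortPoints(np.array(uv,float).reshape(-1,1,2),K,D)[:,0]
    d=np.c_[p[:,0],-p[:,1],-np.ones(len(p))]@T[:3,:3].T
    return T[:3,3],d
def atz(n,uv,z,o=None):
    c,d=ray(n,uv,o);return c+d*((np.array(z)-c[2])/d[:,2])[:,None]
def proj(n,P,o=None):
    K,D,T=cam(n,o);q=(np.array(P,float).reshape(-1,3)-T[:3,3])@T[:3,:3]
    return cv2.projectPoints(q*[1,-1,-1],np.zeros(3),np.zeros(3),K,D)[0][:,0]
def tri(views):
    A=np.zeros((3,3));b=np.zeros(3)
    for n,uv,o in views:
        c,d=ray(n,[uv],o);d=d[0]/np.linalg.norm(d[0]);M=np.eye(3)-np.outer(d,d);A+=M;b+=M@c
    return np.linalg.solve(A,b)
E
python3 - <<'E'
from h import *
o,a=snap('scene','s1');_,b=snap('top','t1')
print(o)
for n in('scene','top','wrist'):
    c=optics.get_calibration(n);print(n,c)
E
```

```text
{'clock': 0.0, 'joint_pos': array([ 1.12036558,  0.33284621, -0.06471407,  1.4609233 ,  0.02161048,
        1.34993086, -0.08853435]), 'joint_velocities': array([-0.00051764,  0.00046102, -0.0013424 ,  0.00056525,  0.00049814,
        0.00098478,  0.00068713]), 'tau': array([-1.17425574e-03, -6.25456309e+01,  4.86555090e-02, -3.91608524e+01,
        1.62367366e-02,  9.89426044e-03, -2.93337041e-05]), 'position': array([ 0.25916475, -0.5683455 ,  0.24754059]), 'ee_rot': array([ 9.77206781e-01,  2.12288502e-01, -1.85093467e-04, -6.81144172e-04]), 'ft_force': array([ 0.81888614, -0.1322771 , -0.00254827]), 'torque': array([-0.00281131, -0.01156426,  0.02036814]), 'grasp_force': 0.0, 'grip_width': 1.001245381158618}
scene {'intrinsics': array([[456.34536663,   0.        , 252.95440093],
       [  0.        , 456.34536663, 199.5738696 ],
       [  0.        ,   0.        ,   1.        ]]), 'distortion': array([-0.03922909,  0.        ,  0.        ,  0.        ,  0.        ]), 'world_from_camera': array([[-0.79199514,  0.304016  , -0.52945063, -0.16048055],
       [-0.61049916, -0.38602003
[... 697 characters left out ...]
 [ 0.00000000e+00,  0.00000000e+00,  0.00000000e+00,
         1.00000000e+00]])}
wrist {'intrinsics': array([[283.79499751,   0.        , 252.61723808],
       [  0.        , 283.79499751, 192.38737555],
       [  0.        ,   0.        ,   1.        ]]), 'distortion': array([-0.04605431,  0.        ,  0.        ,  0.        ,  0.        ]), 'T_tool_cam': array([[ 1.22324858e-04,  9.44978594e-01,  3.27132149e-01,
         8.38242872e-02],
       [ 9.99999594e-01,  1.76426230e-04, -8.83568979e-04,
         4.43914208e-04],
       [-8.92668463e-04,  3.27132124e-01, -9.44978188e-01,
        -1.25450312e-01],
       [ 0.00000000e+00,  0.00000000e+00,  0.00000000e+00,
         1.00000000e+00]])}
```

View pics/s1.png

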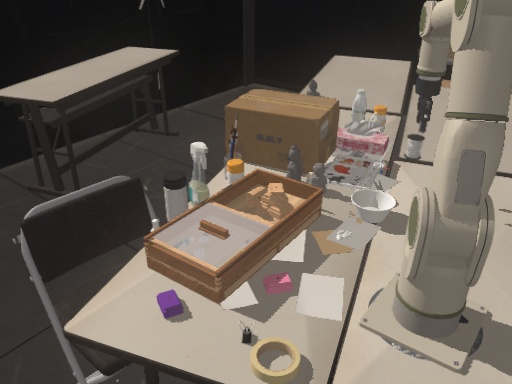

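View pics/t1.png

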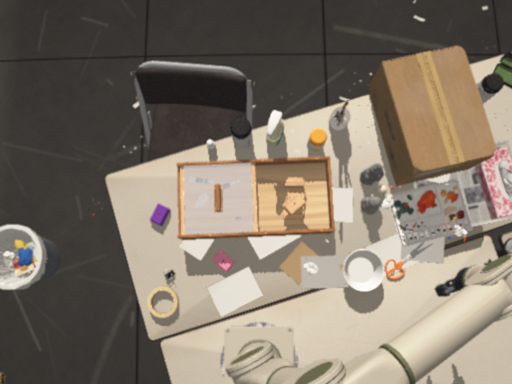

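The scene picture shows the box centred near (240,225), with the pile at (270,198) and the lid grip at (213,228). In the top picture the box spans (178–333, 157–238), the pile is at (293,200) and the grip bar at (218,198). The look-alikes are purple at (160,215) and pink at (224,261), both outside the box. Next I'll view enlarged crops.

Run:
```python
from h import *
b=cv2.imread('pics/t1.png');a=cv2.imread('pics/s1.png')
A=cv2.resize(b[150:245,170:340],None,fx=4.7,fy=4.7,interpolation=cv2.INTER_CUBIC)[:,:800]
cv2.imwrite('pics/t1c.png',A)
cv2.imwrite('pics/s1c.png',cv2.resize(a[165:265,200:330],None,fx=6,fy=6,interpolation=cv2.INTER_CUBIC))
c=atz('top',[(178.5,164),(330,157.5),(333.5,232.5),(180,238)],[.098]*4)
print(c.round(4)); print(atz('top',[(218,198)],[.111]))
```

```text
[[ 0.65    0.258   0.098 ]
 [ 0.6656 -0.2444  0.098 ]
 [ 0.4163 -0.2472  0.098 ]
 [ 0.4048  0.2495  0.098 ]]
[[0.53208659 0.12539905 0.111     ]]
```

View pics/t1c.png

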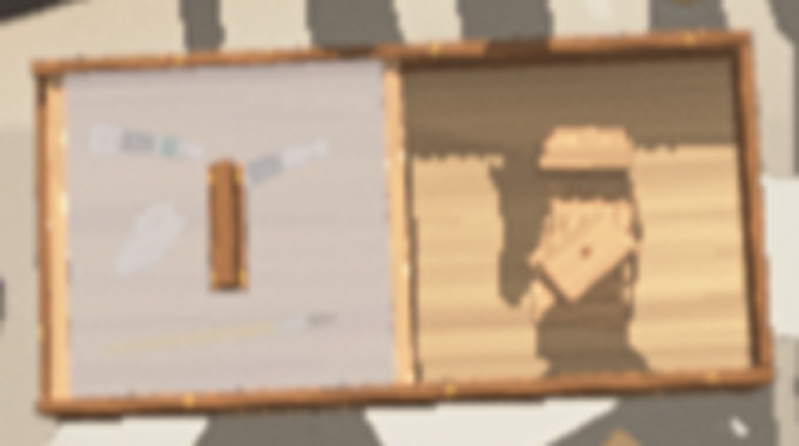

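View pics/s1c.png

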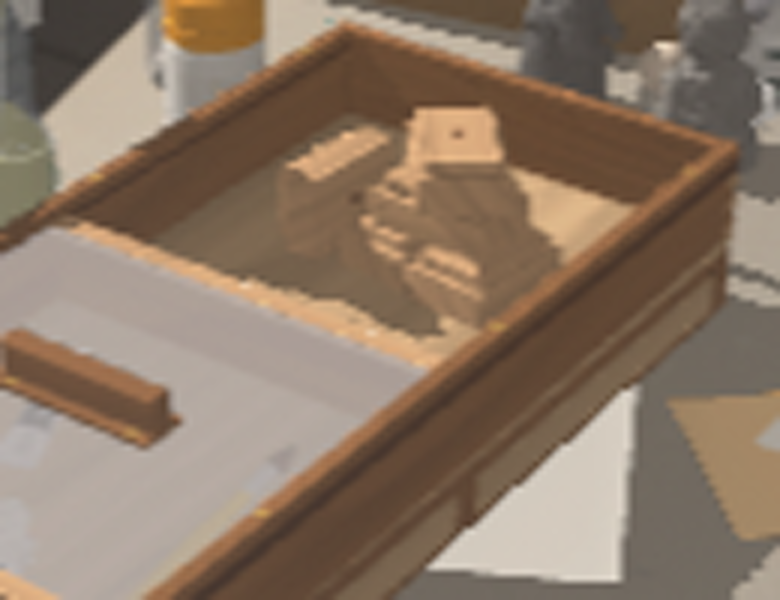

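The crops show the standing plinth at top-crop (588,148), to the +x side. The stacked pile is at about (585,245), with the upper plinth rotated. The look-alikes are purple at top (160,215) and pink at (224,261), both outside the box. The plinths I want are the tan ones inside the open half. I'll move the wrist camera over the box.

Request:
send_rows --plan '[[[0, 0, 0.066, 0, 0, -0.15, 1], [0, 0, 0.066, 0, 0, -0.15, 1], [0, 0, 0.066, 0, 0, -0.15, 1], [0, 0, 0.066, 0, 0, -0.15, 1], [0, 0, 0, 0.09, -0.154, -0.018, 1], [0, 0, 0, 0.09, -0.154, -0.018, 1], [0, 0, 0, 0.09, -0.154, -0.018, 1], [0, 0, 0, 0.09, -0.154, -0.018, 1], [0, 0, 0, 0.09, -0.154, -0.018, 1], [0, 0, 0, 0.09, -0.154, -0.018, 1], [0, 0, 0, 0.09, -0.154, -0.018, 1], [0, 0, 0, 0.09, -0.154, -0.018, 1], [0, 0, 0, 0.09, -0.154, -0.018, 1], [0, 0, 0, 0.09, -0.154, -0.018, 1], [0, 0, 0, 0.09, -0.154, -0.018, 1], [0, 0, 0, 0.09, -0.154, -0.018, 1], [0, 0, 0, 0.09, -0.154, -0.018, 1], [0, 0, 0, 0.09, -0.154, 0, 1]]]'

```text
clock: 1.6
position: [0.498, -0.128, 0.4157]
ee_rot: [1.0, 0.016, 0.0, 0.0]
ft_force: [0.9, -0.1, 0.8]
grip_width: 1.002
grasp_force: 0.0
```

Run:
```python
from h import *
o,a=snap('wrist','w1')
import pickle;pickle.dump(o,open('w1.pkl','wb'))
print(o['clock'],o['position'],o['ee_rot'],o['ft_force'])
cv2.imwrite('pics/w1c.png',cv2.resize(a[:,:,::-1],None,fx=1.5,fy=1.5,interpolation=cv2.INTER_CUBIC))
```

```text
1.6 [ 0.49800022 -0.12800859  0.41569309] [9.99874761e-01 1.58205280e-02 3.69166182e-04 1.91135948e-04] [ 0.89252038 -0.10877151  0.82886879]
```

View pics/w1c.png

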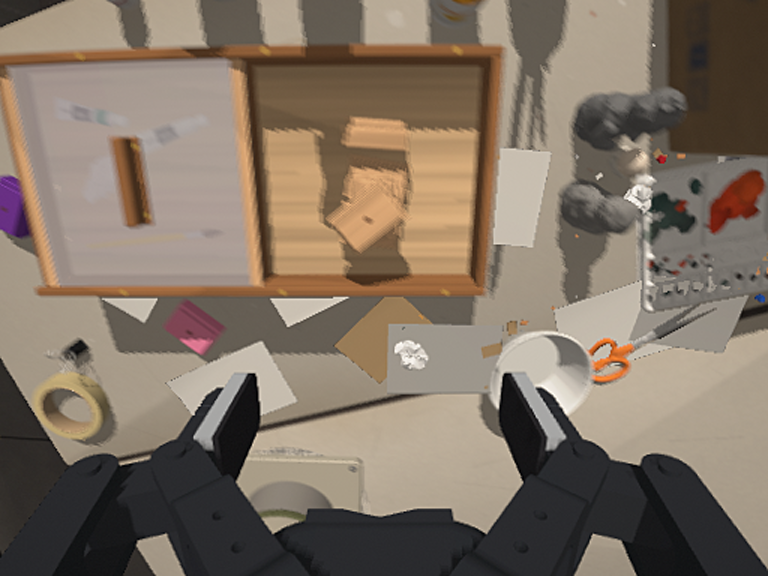

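This wrist picture shows the box rim corners at (500,47) and (490,295) and the top plinth's face at (327–410, 185–250). A lower plinth's edge shows at (375,180), and the standing plinth at (378,132). I'll move closer for a second view.

Request:
send_rows --plan '[[[0, 0, 0, 0.05, 0, 0.12, 1], [0, 0, 0, 0.05, 0, 0.12, 1], [0, 0, 0, 0.05, 0, 0.12, 1], [0, 0, 0, 0.05, 0, 0.12, 1], [0, 0, 0, 0.05, 0, 0.12, 1], [0, 0, 0, 0, 0, 0, 1]]]'

```text
clock: 2.15
position: [0.5464, -0.1276, 0.2896]
ee_rot: [1.0, 0.016, -0.004, -0.001]
ft_force: [-0.4, -0.9, -1.5]
grip_width: 1.0
grasp_force: 0.0
```

Run:
```python
from h import *
import pickle
o,a=snap('wrist','w2');pickle.dump(o,open('w2.pkl','wb'))
print(o['clock'],o['position'],o['ee_rot'],o['ft_force'])
P=[(.535+x,-.12+y,.1) for x in(-.16,.16) for y in(-.16,.16)]
q=proj('wrist',P,o);print(q)
u0,v0=np.maximum(q.min(0).astype(int),0);u1,v1=np.minimum(q.max(0).astype(int),[512,384])
c=a[v0:v1,u0:u1,::-1];s=min(800/c.shape[1],600/c.shape[0]);print(u0,v0,s)
cv2.imwrite('pics/w2c.png',cv2.resize(c,None,fx=s,fy=s,interpolation=cv2.INTER_CUBIC))
```

```text
2.15 [ 0.54643185 -0.12761821  0.28955749] [ 0.99986008  0.01626458 -0.00370316 -0.00125654] [-0.43154216 -0.89648038 -1.54775008]
[[359.48750765 295.73403366]
 [125.03290228 289.02822178]
 [408.52121068  33.15381652]
 [ 89.15565664  22.0003948 ]]
89 22 2.197802197802198
```

View pics/w2c.png

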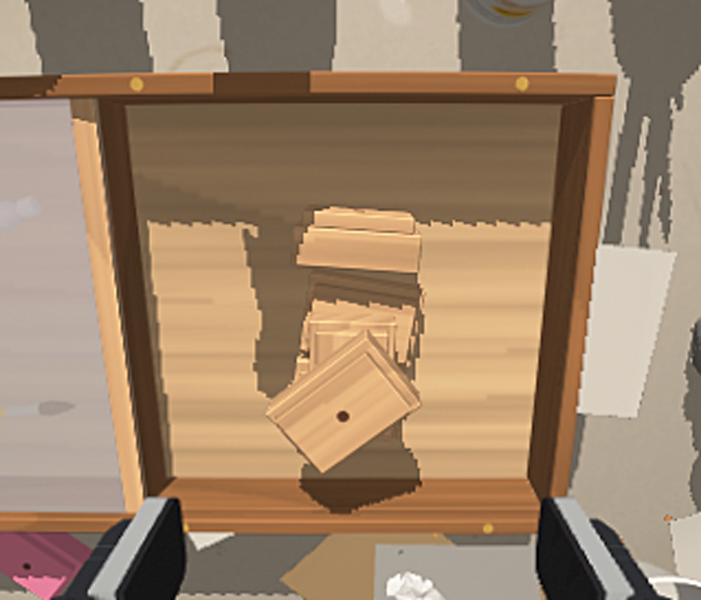

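The hole of the top plinth is at crop (343,416), and its face corners are (268,413), (322,472), (420,405) and (367,343). The second plinth's step edge runs from (310,322) to (395,322). The standing plinth spans (298–421, 208–270), with its step toward +x. The floor corners are (130,105), (560,105), (530,478) and (172,478).

Run:
```python
from h import *
import pickle
o1=pickle.load(open('w1.pkl','rb'));o2=pickle.load(open('w2.pkl','rb'))
w2=lambda l:[(89+x/2.1978,22+y/2.1978) for x,y in l]
h2=w2([(343,416)])[0];h1=(367/1.5,219/1.5);hs=(200+459/6,165+133/6);ht=(170+587/4.7,150+251/4.7)
print('hole',tri([('wrist',h1,o1),('wrist',h2,o2),('scene',hs,None),('top',ht,None)]).round(4),tri([('wrist',h1,o1),('wrist',h2,o2)]).round(4),tri([('scene',hs,None),('wrist',h2,o2)]).round(4))
F=atz('wrist',w2([(130,105),(560,105),(530,478),(172,478)]),[.046]*4,o2);print('floor\n',F.round(4),F.mean(0))
for z in(.102,.130):
    c=atz('wrist',w2([(268,413),(322,472),(420,405),(367,343)]),[z]*4,o2)
    e=np.roll(c,-1,0)-c;print(z,c.round(4).tolist(),np.linalg.norm(e,axis=1).round(4),np.arctan2(e[:,1],e[:,0]).round(3),c.mean(0).round(4))
print('2nd step edge',atz('wrist',w2([(310,322),(395,322),(306,308),(412,308)]),[.102,.102,.094,.094],o2).round(4))
print('stand back top edge, front',atz('wrist',w2([(302,229),(421,235),(298,264),(419,271),(316,209),(413,213)]),[.092,.092,.092,.092,.088,.088],o2).round(4))
g=atz('top',[(170+228/4.7,150+226/4.7)],[.111]);print('grip',g)
c=atz('top',[(177.0,164.5),(329.1,157.4),(334.3,230.9),(178.5,236.8)],[.098]*4);print(c.round(4),c.mean(0))
```

```text
hole [ 0.5091 -0.1201  0.1283] [ 0.5128 -0.1193  0.1397] [ 0.5086 -0.1205  0.1282]
floor
 [[ 0.6542  0.0021  0.046 ]
 [ 0.6617 -0.2345  0.046 ]
 [ 0.4314 -0.2458  0.046 ]
 [ 0.4234 -0.0063  0.046 ]] [ 0.54268157 -0.12110825  0.046     ]
0.102 [[0.497, -0.0798, 0.102], [0.4619, -0.1096, 0.102], [0.5044, -0.1621, 0.102], [0.5384, -0.1322, 0.102]] [0.046  0.0675 0.0453 0.0668] [-2.437 -0.89   0.722  2.24 ] [ 0.5004 -0.1209  0.102 ]
0.13 [[0.509, -0.0839, 0.13], [0.4771, -0.1111, 0.13], [0.5158, -0.1589, 0.13], [0.5467, -0.1316, 0.13]] [0.0419 0.0615 0.0412 0.0608] [-2.437 -0.89   0.722  2.24 ] [ 0.5121 -0.1214  0.13  ]
2nd step edge [[ 0.5487 -0.1024  0.102 ]
 [ 0.5502 -0.1462  0.102 ]
 [ 0.5541 -0.0996  0.094 ]
 [ 0.5559 -0.1553  0.094 ]]
stand back top edge, front [[ 0.5947 -0.0972  0.092 ]
 [ 0.5936 -0.1578  0.092 ]
 [ 0.5768 -0.0952  0.092 ]
 [ 0.5752 -0.1579  0.092 ]
 [ 0.6045 -0.1039  0.088 ]
 [ 0.6041 -0.1534  0.088 ]]
grip [[0.53178597 0.12374164 0.111     ]]
[[ 0.6483  0.263   0.098 ]
 [ 0.6659 -0.2414  0.098 ]
 [ 0.4215 -0.2499  0.098 ]
 [ 0.4087  0.2544  0.098 ]] [0.53611744 0.00652098 0.098     ]
```

```bash
cat >> h.py <<'E'
C=np.array([.541,-.120]);BY=.032
def loc(x,y): return C+R.from_euler('z',BY).as_matrix()[:2,:2]@np.array([x,y])
def go(p,th):
    """units for: shift first (current tool axes), then turn; th = yaw of tool x"""
    o=get_obs();M=R.from_quat(o['ee_rot'])
    Md=R.from_matrix(np.array([[np.cos(th),np.sin(th),0],[np.sin(th),-np.cos(th),0],[0,0,-1]]))
    r=(M.inv()*Md).as_rotvec()/1.5
    d=(np.array(p)-o['position']);sh=M.inv().apply(d)/.2;s2=Md.inv().apply(d)/.2
    print('t',o['clock'],'q7',o['joint_pos'][[0,6]].round(2),'p',o['position'].round(4),'turn',r.round(3),'shift(now axes)',sh.round(3),'shift(target axes)',s2.round(3),'W',round(o['grip_width'],3))
E
python3 -c "
from h import *
go([.510,-.1205,.20],-.89)"
```

```text
t 2.2 q7 [ 0.52 -1.45] p [ 0.5465 -0.1278  0.2925] turn [0.    0.004 0.615] shift(now axes) [-0.179 -0.042  0.464] shift(target axes) [-0.143  0.119  0.463] W 0.999
```

Request:
send_rows --plan '[[[0, 0, -0.082, 0, 0, 0.02, 1], [0, 0, -0.082, 0, 0, 0.02, 1], [0, 0, -0.082, 0, 0, 0.02, 1], [0, 0, -0.082, 0, 0, 0.02, 1], [0, 0, -0.082, 0, 0, 0.02, 1], [0, 0, -0.082, 0, 0, 0.02, 1], [0, 0, -0.082, 0, 0, 0.02, 1], [0, 0, -0.082, 0, 0, 0.02, 1], [0, 0, -0.082, 0, 0, 0.02, 1], [0, 0, -0.082, 0, 0, 0.02, 1], [0, 0, -0.082, 0, 0, 0.02, 1], [0, 0, -0.082, 0, 0, 0.02, 1], [0, 0, -0.082, 0, 0, 0.02, 1], [0, 0, -0.082, 0, 0, 0.02, 1], [0, 0, -0.082, 0, 0, 0.02, 1], [0, 0, -0.082, 0, 0, 0.02, 1], [0, 0, -0.082, 0, 0, 0.02, 1], [0, 0, -0.082, 0, 0, 0.02, 1], [0, 0, 0, 0, 0, 0, 1]]]'

```text
clock: 3.78
position: [0.5473, -0.1286, 0.2242]
ee_rot: [0.431, 0.903, -0.0, 0.0]
ft_force: [-0.6, -0.9, 0.1]
grip_width: 0.998
grasp_force: 0.0
```

```bash
python3 -c "
from h import *
go([.510,-.1205,.123],2.25)"
```

```text
t 3.7833 q7 [0.72 0.7 ] p [ 0.5473 -0.1286  0.2242] turn [-0.     0.001  0.001] shift(now axes) [ 0.149 -0.12   0.506] shift(target axes) [ 0.149 -0.12   0.506] W 0.998
```

Request:
send_rows --plan '[[[0, 0, 0, 0.075, -0.06, 0.06, 1], [0, 0, 0, 0.074, -0.06, 0.06, 1], [0, 0, 0, 0, 0, 0.13, 1], [0, 0, 0, 0, 0, 0.13, 1], [0, 0, 0, 0, 0, 0.126, 0.9], [0, 0, 0, 0, 0, 0, 0.3], [0, 0, 0, 0, 0, 0, 0.3], [0, 0, 0, 0, 0, 0, 0.3], [0, 0, 0, 0, 0, 0, 0.3], [0, 0, 0, 0, 0, 0, 0.3]]]' --squeeze 30

```text
clock: 4.62
position: [0.5113, -0.1201, 0.124]
ee_rot: [0.433, 0.901, 0.0, 0.002]
ft_force: [-1.3, 0.1, 7.6]
grip_width: 0.534
grasp_force: 32.3
```

Request:
send_rows --plan '[[[0, 0, 0, 0, 0, -0.1, 0.3], [0, 0, 0, 0, 0, -0.15, 0.3], [0, 0, 0.08, 0, 0, -0.15, 0.3], [0, 0, 0.08, 0, 0, 0, 0.3], [0, 0, 0.08, 0, 0, 0, 0.3], [0, 0, 0.08, 0, 0, 0, 0.3], [0, 0, 0.08, 0, 0, 0, 0.3], [0, 0, 0.031, 0, 0, 0, 0.3], [0, 0, 0, 0, 0, 0, 0.3]]]'

```text
clock: 5.37
position: [0.5104, -0.1198, 0.2029]
ee_rot: [0.698, 0.716, 0.0, 0.001]
ft_force: [0.2, -0.1, -0.3]
grip_width: 0.528
grasp_force: 31.5
```

```bash
python3 -c "
from h import *
for x in(-.07,.07):
  for y in (-.076,.076): print(x,y,loc(x,y))
go([*loc(-.07,-.076),.068],1.603);go([*loc(-.07,.076),.068],1.603);print(get_obs()['ft_force'])
o,a=snap('wrist','w3')
cv2.imwrite('pics/w3c.png',cv2.resize(a[:,:,::-1],None,fx=1.5,fy=1.5,interpolation=cv2.INTER_CUBIC))
import pickle;pickle.dump(o,open('w3.pkl','wb'))"
```

```text
-0.07 -0.076 [ 0.47346742 -0.19820071]
-0.07 0.076 [ 0.46860425 -0.04627853]
0.07 -0.076 [ 0.61339575 -0.19372147]
0.07 0.076 [ 0.60853258 -0.04179929]
t 5.3667 q7 [0.69 0.08] p [ 0.5104 -0.1198  0.2029] turn [ 0.001  0.    -0.004] shift(now axes) [-0.386 -0.196  0.675] shift(target axes) [-0.386 -0.197  0.675] W 0.528
t 5.3667 q7 [0.69 0.08] p [ 0.5104 -0.1198  0.2029] turn [ 0.001  0.    -0.004] shift(now axes) [ 0.373 -0.2    0.674] shift(target axes) [ 0.374 -0.197  0.675] W 0.528
[ 0.20923575 -0.14823468 -0.26800814]
```

View pics/w3c.png

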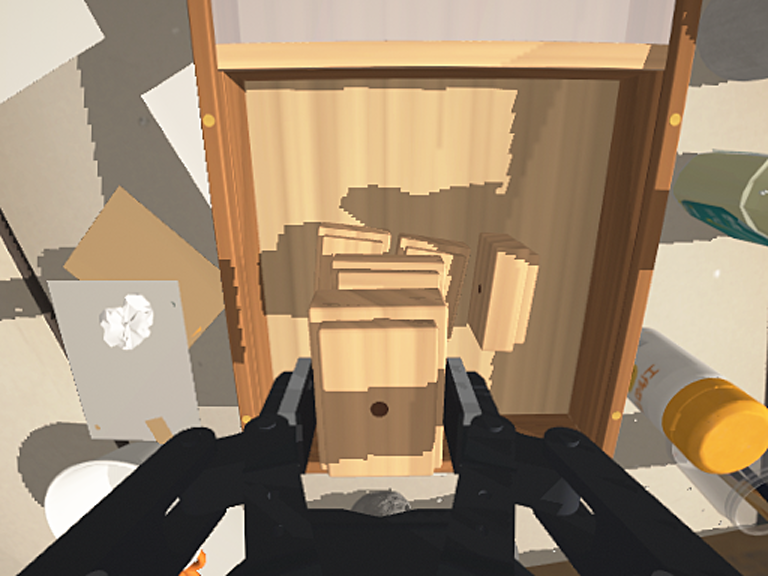

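The wrist picture shows the held plinth, step up and aligned, with its hole at (379,408). Behind it is the second-layer plinth, with its far edge at (332–445, 256). The two floor plinths have far edges at (320–390, 225–237) and (400–468, 235–247). The standing one spans (470–538, 235–350).

```bash
python3 -c "
from h import *
import pickle
o=pickle.load(open('w3.pkl','rb'))
w=lambda l:[(x/1.5,y/1.5) for x,y in l]
L=lambda P:((np.array(P)[:,:2]-C)@R.from_euler('z',BY).as_matrix()[:2,:2]*1000).round(1)
print('held hole world',atz('wrist',w([(379,408)]),[o['position'][2]+.007],o),o['position'])
print('bot',L(atz('wrist',w([(320,223),(390,236),(400,234),(468,245)]),[.066]*4,o)))
print('2nd far edge',L(atz('wrist',w([(332,256),(445,256)]),[.094]*2,o)))
print('stand',L(atz('wrist',w([(481,234),(498,234),(504,245),(538,257)]),[.092]*4,o)))
print('floor',L(atz('wrist',w([(245,80),(618,82),(575,413)]),[.046]*3,o)))
print('rim divider top far edge',L(atz('wrist',w([(219,70),(664,70)]),[.083]*2,o)))
"
```

```text
held hole world [[ 0.51027282 -0.11867302  0.20990218]] [ 0.51039417 -0.11983807  0.20290218]
bot [[-67.   37.1]
 [-23.6  28.6]
 [-17.3  29.8]
 [ 25.7  22.6]]
2nd far edge [[-57.2  23.3]
 [  7.   22.9]]
stand [[27.1 35.1]
 [36.8 35. ]
 [40.8 28.7]
 [61.2 21.5]]
floor [[-111.4  121.7]
 [ 117.1  120.4]
 [ 124.2 -118.6]]
rim divider top far edge [[-114.1  122. ]
 [ 122.2  122.2]]
```

Request:
send_rows --plan '[[[0, 0, 0, -0.13, -0.063, 0, 0.3], [0, 0, 0, -0.13, -0.063, 0, 0.3], [0, 0, 0, -0.131, -0.062, 0.1, 0.3], [0, 0, 0, 0, 0, 0.17, 0.3], [0, 0, 0, 0, 0, 0.17, 0.3], [0, 0, 0, 0, 0, 0.12, 0.3], [0, 0, 0, 0, 0, 0.07, 0.3], [0, 0, 0, 0, 0, 0.03, 0.3], [0, 0, 0, 0, 0, 0, 0.3]]]'

```text
clock: 6.17
position: [0.476, -0.1993, 0.0709]
ee_rot: [0.696, 0.718, 0.0, 0.001]
ft_force: [0.7, 0.2, 1.6]
grip_width: 0.531
grasp_force: 32.6
```

```bash
sed -i 's/^C=np.*/C=np.array([.543,-.119]);BY=.032/' h.py; python3 -c "
from h import *
go([*loc(-.07,-.078),.069],1.603);print(get_obs()['ft_force'])"
```

```text
t 6.1667 q7 [0.77 0.18] p [ 0.476  -0.1993  0.0709] turn [ 0.001  0.001 -0.001] shift(now axes) [ 0.001 -0.002  0.01 ] shift(target axes) [ 0.001 -0.002  0.01 ] W 0.531
[0.7009186  0.23371676 1.56299244]
```

Request:
send_rows --plan '[[[0, 0, 0, 0, 0, 0.01, 0.3], [0, 0, 0, 0, 0, 0, 0.64], [0, 0, 0, 0, 0, 0, 0.64], [0, 0, 0, 0, 0, -0.06, 0.64], [0, 0, 0, 0, 0, -0.15, 0.64], [0, 0, 0.08, 0, 0, -0.15, 0.64], [0, 0, 0.08, 0, 0, -0.15, 0.7], [0, 0, 0.08, 0, 0, -0.15, 0.8], [0, 0, 0.08, 0, 0, 0, 0.9], [0, 0, 0.08, 0, 0, 0, 1], [0, 0, 0.08, 0, 0, 0, 1], [0, 0, 0.08, 0, 0, 0, 1], [0, 0, 0.08, 0, 0, 0, 1], [0, 0, 0.08, 0, 0, 0, 1], [0, 0, 0.08, 0, 0, 0, 1], [0, 0, 0.08, 0, 0, 0, 1], [0, 0, 0.08, 0, 0, 0, 1], [0, 0, 0.08, 0.11, -0.19, 0, 1], [0, 0, 0, 0.11, -0.19, 0, 1], [0, 0, 0, 0, 0, 0, 1]]]'

```text
clock: 7.83
position: [0.51, -0.1191, 0.2014]
ee_rot: [1.0, 0.031, 0.002, -0.001]
ft_force: [0.6, 1.3, 0.7]
grip_width: 1.005
grasp_force: 0.0
```

```bash
python3 -c "
from h import *
go([.517,-.122,.096],.032)"
```

```text
t 7.8333 q7 [ 0.59 -1.43] p [ 0.51   -0.1191  0.2014] turn [-0.002 -0.002  0.02 ] shift(now axes) [0.033 0.018 0.527] shift(target axes) [0.035 0.015 0.527] W 1.005
```

Request:
send_rows --plan '[[[0, 0, 0.02, 0.034, 0.016, 0.1, 1], [0, 0, 0, 0, 0, 0.15, 1], [0, 0, 0, 0, 0, 0.15, 1], [0, 0, 0, 0, 0, 0.09, 1], [0, 0, 0, 0, 0, 0.037, 0.9], [0, 0, 0, 0, 0, 0, 0.3], [0, 0, 0, 0, 0, 0, 0.3], [0, 0, 0, 0, 0, 0, 0.3], [0, 0, 0, 0, 0, 0, 0.3], [0, 0, 0, 0, 0, 0, 0.3]]]'

```text
clock: 8.67
position: [0.5154, -0.1303, 0.0964]
ee_rot: [1.0, 0.011, 0.001, 0.001]
ft_force: [-1.7, -0.6, 7.1]
grip_width: 0.531
grasp_force: 32.0
```

Request:
send_rows --plan '[[[0, 0, 0, 0, 0, -0.1, 0.3], [0, 0, 0, 0, 0, -0.17, 0.3], [0, 0, 0, 0, 0, -0.17, 0.3], [0, 0, -0.082, 0, 0, -0.1, 0.3], [0, 0, -0.082, 0, 0, 0, 0.3], [0, 0, -0.082, 0, 0, 0, 0.3], [0, 0, -0.082, 0, 0, 0, 0.3], [0, 0, -0.082, 0, 0, 0, 0.3], [0, 0, -0.082, 0, 0, 0, 0.3], [0, 0, -0.082, 0, 0, 0, 0.3], [0, 0, -0.082, 0, 0, 0, 0.3], [0, 0, -0.082, 0, 0, 0, 0.3], [0, 0, -0.082, 0, 0, 0, 0.3], [0, 0, -0.082, 0, 0, 0, 0.3], [0, 0, -0.082, 0, 0, 0, 0.3], [0, 0, -0.07, 0, 0, 0, 0.3], [0, 0, 0, 0, 0, 0, 0.3], [0, 0, 0, 0, 0, 0, 0.3]]]'

```text
clock: 10.17
position: [0.5143, -0.1301, 0.2031]
ee_rot: [0.697, 0.717, 0.0, 0.0]
ft_force: [0.7, 0.7, -0.8]
grip_width: 0.532
grasp_force: 31.1
```

```bash
python3 -c "
from h import *
go([*loc(-.07,.078),.070],1.603)
o,a=snap('wrist','w4')
cv2.imwrite('pics/w4c.png',cv2.resize(a[:,:,::-1],None,fx=1.5,fy=1.5,interpolation=cv2.INTER_CUBIC))
import pickle;pickle.dump(o,open('w4.pkl','wb'));go([*loc(-.07,.078),.070],1.603)"
```

```text
t 10.1667 q7 [0.73 0.09] p [ 0.5143 -0.1301  0.2031] turn [ 0.     0.    -0.002] shift(now axes) [ 0.441 -0.207  0.665] shift(target axes) [ 0.441 -0.205  0.665] W 0.532
t 10.2167 q7 [0.73 0.09] p [ 0.5143 -0.1301  0.203 ] turn [ 0.     0.    -0.003] shift(now axes) [ 0.44  -0.207  0.665] shift(target axes) [ 0.441 -0.204  0.665] W 0.532
```

View pics/w4c.png

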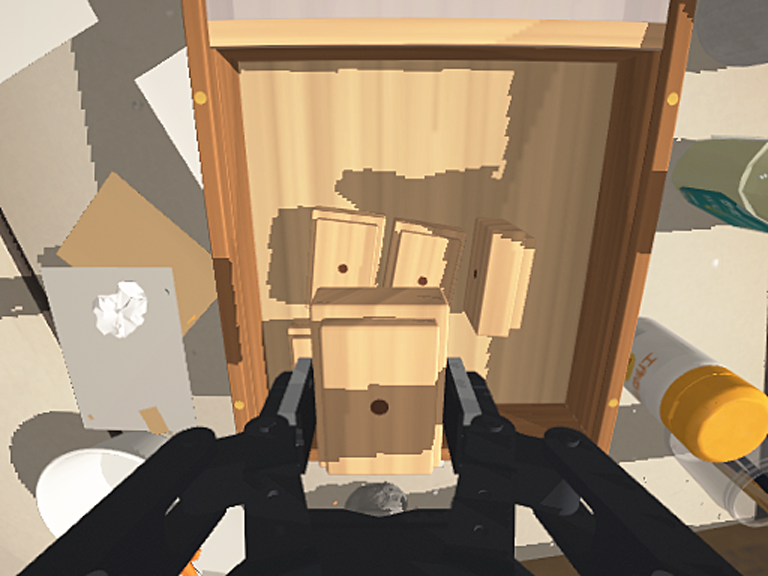

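The picture shows the held plinth with its hole at (379,407). The floor plinths' holes are at (343,268) and (422,281), the standing one is at (465–533, 217–335), and the first placed one shows its corner at (290,328).

```bash
cat >> h.py <<'E'
L=lambda P:((np.array(P)[:,:2]-C)@R.from_euler('z',BY).as_matrix()[:2,:2]*1000).round(1)
E
python3 -c "
from h import *
import pickle
o=pickle.load(open('w4.pkl','rb'))
w=lambda l:[(x/1.5,y/1.5) for x,y in l]
H=atz('wrist',w([(343,268),(422,281)]),[.074]*2,o);print('holes',H.round(4),L(H))
e=atz('wrist',w([(313,208),(385,217),(397,222),(465,235)]),[.066]*4,o);print(L(e),np.arctan2(e[1]-e[0],1)[:2],[np.arctan2(*(e[i+1]-e[i])[[1,0]]).round(3) for i in(0,2)])
s=atz('wrist',w([(316,217),(378,225),(400,231),(459,243)]),[.074]*4,o);print(L(s),[np.arctan2(*(s[i+1]-s[i])[[1,0]]).round(3) for i in(0,2)])
print('stand',L(atz('wrist',w([(477,218),(500,220),(482,335),(505,335)]),[.092]*4,o)))
print('placed1 corner',L(atz('wrist',w([(289,329)]),[.066],o)))
print('floor',L(atz('wrist',w([(240,62),(615,65),(570,402)]),[.046]*3,o)))
"
```

```text
holes [[ 0.4915 -0.1218  0.074 ]
 [ 0.5412 -0.1289  0.074 ]] [[-51.6  -1.2]
 [ -2.1  -9.8]]
[[-69.6  34.9]
 [-25.4  29.2]
 [-17.9  26.1]
 [ 24.8  17.8]] [ 0.04434697 -0.00431309] [np.float64(-0.097), np.float64(-0.159)]
[[-66.8  30.7]
 [-29.7  25.7]
 [-16.4  22. ]
 [ 19.8  14.5]] [np.float64(-0.102), np.float64(-0.172)]
stand [[ 25.6  32.9]
 [ 38.6  31.8]
 [ 33.9 -38.9]
 [ 48.1 -39. ]]
placed1 corner [[-90.2 -46.3]]
floor [[-112.5  120.2]
 [ 114.9  119.1]
 [ 120.3 -119.2]]
```

Request:
send_rows --plan '[[[0, 0, 0, 0.147, -0.069, 0, 0.3], [0, 0, 0, 0.147, -0.069, 0, 0.3], [0, 0, 0, 0.147, -0.068, 0.08, 0.3], [0, 0, 0, 0, 0, 0.17, 0.3], [0, 0, 0, 0, 0, 0.17, 0.3], [0, 0, 0, 0, 0, 0.12, 0.3], [0, 0, 0, 0, 0, 0.08, 0.3], [0, 0, 0, 0, 0, 0.045, 0.3], [0, 0, 0, 0, 0, 0, 0.3], [0, 0, 0, 0, 0, 0, 0.3]]]'

```text
clock: 11.05
position: [0.4716, -0.0431, 0.0705]
ee_rot: [0.697, 0.717, 0.001, 0.001]
ft_force: [3.4, -0.4, 1.5]
grip_width: 0.531
grasp_force: 33.5
```

Request:
send_rows --plan '[[[0, 0, 0, 0, 0, 0.006, 0.3], [0, 0, 0, 0, 0, 0, 0.64], [0, 0, 0, 0, 0, 0, 0.64], [0, 0, 0, 0, 0, -0.06, 0.64], [0, 0, 0, 0, 0, -0.15, 0.64], [0, 0, 0.079, 0, 0, -0.15, 0.64], [0, 0, 0.079, 0, 0, -0.15, 0.7], [0, 0, 0.079, 0, 0, -0.15, 0.8], [0, 0, 0.079, 0, 0, 0, 0.9], [0, 0, 0.079, 0, 0, 0, 1], [0, 0, 0.079, 0, 0, 0, 1], [0, 0, 0.079, 0, 0, 0, 1], [0, 0, 0.079, 0, 0, 0, 1], [0, 0, 0.079, 0, 0, 0, 1], [0, 0, 0.079, 0, 0, 0, 1], [0, 0, 0.079, 0, 0, 0, 1], [0, 0, 0.079, 0, 0, 0, 1], [0, 0, 0.079, 0, 0, 0, 1], [0, 0, 0.079, 0, 0, 0, 1], [0, 0, 0.079, 0, 0, 0, 1]]]'

```text
clock: 12.72
position: [0.4698, -0.0431, 0.2008]
ee_rot: [0.996, -0.091, -0.0, 0.0]
ft_force: [0.0, 0.3, -0.6]
grip_width: 0.999
grasp_force: 0.0
```

Request:
send_rows --plan '[[[0, 0, 0, 0.138, 0.122, 0, 1], [0, 0, 0, 0.138, 0.122, 0, 1], [0, 0, 0, 0.138, 0.122, 0, 1], [0, 0, 0, 0, 0, 0, 1], [0, 0, 0, 0, 0, 0, 1], [0, 0, 0, 0, 0, 0, 1]]]'

```text
clock: 13.22
position: [0.5386, -0.1291, 0.2005]
ee_rot: [0.996, -0.088, -0.0, -0.0]
ft_force: [-0.4, 0.4, -0.3]
grip_width: 1.001
grasp_force: 0.0
```

```bash
python3 -c "
from h import *
go([.5412,-.1289,.069],-.165)"
```

```text
t 13.2167 q7 [ 0.63 -1.7 ] p [ 0.5386 -0.1291  0.2005] turn [-0.     0.    -0.007] shift(now axes) [ 0.013 -0.003  0.657] shift(target axes) [ 0.012 -0.003  0.657] W 1.001
```

Request:
send_rows --plan '[[[0, 0, -0.006, 0.012, -0.003, 0.15, 1], [0, 0, 0, 0, 0, 0.17, 1], [0, 0, 0, 0, 0, 0.15, 1], [0, 0, 0, 0, 0, 0.1, 1], [0, 0, 0, 0, 0, 0.06, 1], [0, 0, 0, 0, 0, 0.02, 0.95], [0, 0, 0, 0, 0, 0, 0.5], [0, 0, 0, 0, 0, 0, 0.5], [0, 0, 0, 0, 0, 0, 0.5], [0, 0, 0, 0, 0, 0, 0.5]]]'

```text
clock: 14.05
position: [0.5422, -0.1296, 0.0716]
ee_rot: [0.997, -0.083, 0.001, 0.0]
ft_force: [0.5, -0.6, 2.4]
grip_width: 0.759
grasp_force: 33.5
```

Request:
send_rows --plan '[[[0, 0, 0, 0, 0, -0.08, 0.5], [0, 0, 0, 0, 0, -0.17, 0.5], [0, 0, 0, 0, 0, -0.17, 0.5], [0, 0, -0.08, 0, 0, -0.15, 0.5], [0, 0, -0.08, 0, 0, -0.08, 0.5], [0, 0, -0.08, 0, 0, 0, 0.5], [0, 0, -0.08, 0, 0, 0, 0.5], [0, 0, -0.08, 0, 0, 0, 0.5], [0, 0, -0.08, 0, 0, 0, 0.5], [0, 0, -0.08, 0, 0, 0, 0.5], [0, 0, -0.08, 0, 0, 0, 0.5], [0, 0, -0.08, 0, 0, 0, 0.5], [0, 0, -0.08, 0, 0, 0, 0.5], [0, 0, -0.08, 0, 0, 0, 0.5], [0, 0, -0.08, 0, 0, 0, 0.5], [0, 0, -0.08, 0, 0, 0, 0.5], [0, 0, -0.08, 0, 0, 0, 0.5], [0, 0, -0.05, 0, 0, 0, 0.5], [0, 0, 0, 0, 0, 0, 0.5], [0, 0, 0, 0, 0, 0, 0.5]]]'

```text
clock: 15.72
position: [0.5415, -0.1296, 0.2008]
ee_rot: [0.702, 0.713, 0.0, 0.0]
ft_force: [-0.3, 0.3, -0.3]
grip_width: 0.759
grasp_force: 33.6
```

```bash
python3 -c "
from h import *
go([*loc(.060,.078),.072],1.603)
snap('wrist','w5')"
```

```text
t 15.7167 q7 [ 0.83 -0.01] p [ 0.5415 -0.1296  0.2008] turn [ 0.     0.    -0.011] shift(now axes) [0.448 0.302 0.644] shift(target axes) [0.443 0.309 0.644] W 0.759
```

Request:
send_rows --plan '[[[0, 0, -0.011, 0.148, 0.102, 0, 0.5], [0, 0, 0, 0.148, 0.102, 0, 0.5], [0, 0, 0, 0.148, 0.102, 0.06, 0.5], [0, 0, 0, 0, 0, 0.17, 0.5], [0, 0, 0, 0, 0, 0.17, 0.5], [0, 0, 0, 0, 0, 0.12, 0.5], [0, 0, 0, 0, 0, 0.08, 0.5], [0, 0, 0, 0, 0, 0.044, 0.5], [0, 0, 0, 0, 0, 0, 0.5], [0, 0, 0, 0, 0, 0, 0.5]]]'

```text
clock: 16.6
position: [0.6003, -0.0388, 0.0719]
ee_rot: [0.695, 0.719, 0.0, 0.0]
ft_force: [-0.1, -0.2, 0.3]
grip_width: 0.759
grasp_force: 39.0
```

Request:
send_rows --plan '[[[0, 0, 0, 0, 0, 0, 0.84], [0, 0, 0, 0, 0, 0, 0.84], [0, 0, 0, 0, 0, -0.06, 0.84], [0, 0, 0, 0, 0, -0.15, 0.84], [0, 0, 0, 0, 0, -0.17, 0.84], [0, 0, 0, 0, 0, -0.17, 0.84], [0, 0, 0, -0.1, -0.14, 0, 0.9], [0, 0, 0, -0.1, -0.14, 0, 0.95], [0, 0, 0, -0.1, -0.14, 0, 0.95], [0, 0, 0, -0.097, -0.138, 0, 0.95], [0, 0, 0.08, 0, 0, 0, 0.95], [0, 0, 0, 0, 0, 0, 0.95], [0, 0, 0, 0, 0, 0, 0.95]]]'

```text
clock: 17.68
position: [0.4918, -0.122, 0.1827]
ee_rot: [0.736, 0.677, 0.0, 0.001]
ft_force: [0.4, 1.0, -0.2]
grip_width: 0.95
grasp_force: 0.0
```

```bash
python3 -c "
from h import *
go([.4915,-.1218,.069],1.471)
o,a=snap('wrist','w6')
cv2.imwrite('pics/w6c.png',cv2.resize(a[:,:,::-1],None,fx=1.5,fy=1.5,interpolation=cv2.INTER_CUBIC))
import pickle;pickle.dump(o,open('w6.pkl','wb'))"
```

```text
t 17.6833 q7 [ 0.9  -0.05] p [ 0.4918 -0.122   0.1827] turn [0.001 0.001 0.011] shift(now axes) [ 0.001 -0.003  0.569] shift(target axes) [ 0.001 -0.002  0.569] W 0.95
```

View pics/w6c.png

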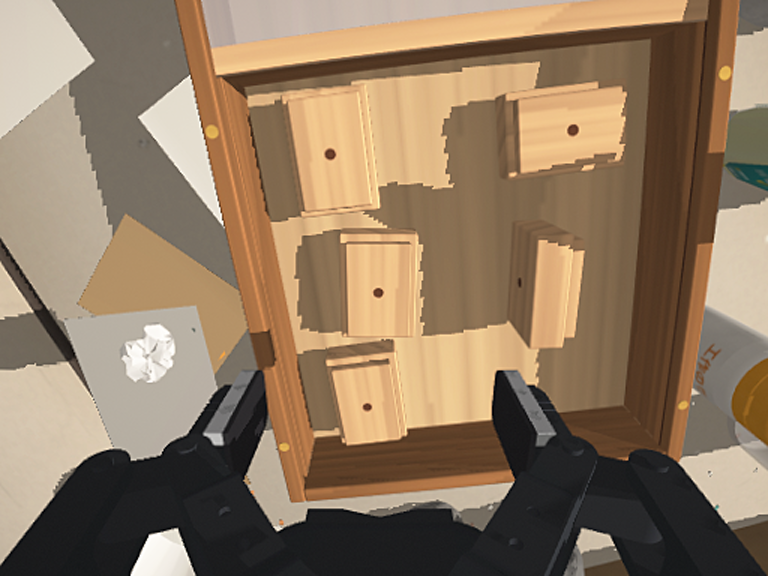

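The picture shows A with its hole at (378,293). The placed plinths are flat and separate, at (330,154), (573,130) and (367,406). The standing one is at (547,285). Next I'll grip A.

Request:
send_rows --plan '[[[0, 0, 0.01, 0, -0.002, 0.17, 0.95], [0, 0, 0, 0, 0, 0.17, 0.95], [0, 0, 0, 0, 0, 0.13, 0.95], [0, 0, 0, 0, 0, 0.07, 0.95], [0, 0, 0, 0, 0, 0.025, 0.9], [0, 0, 0, 0, 0, 0, 0.3], [0, 0, 0, 0, 0, 0, 0.3], [0, 0, 0, 0, 0, 0, 0.3], [0, 0, 0, 0, 0, 0, 0.3], [0, 0, 0, 0, 0, 0, 0.3], [0, 0, 0, 0, 0, -0.08, 0.3], [0, 0, 0, 0, 0, -0.17, 0.3], [0, 0, 0, 0, 0, -0.17, 0.3], [0, 0, -0.08, 0, 0, -0.17, 0.3], [0, 0, -0.008, 0, 0, -0.06, 0.3], [0, 0, 0, 0, 0, 0, 0.3], [0, 0, 0, 0, 0, 0, 0.3]]]'

```text
clock: 19.15
position: [0.4909, -0.1225, 0.1988]
ee_rot: [0.696, 0.718, -0.0, 0.001]
ft_force: [1.1, -0.8, -1.4]
grip_width: 0.528
grasp_force: 31.2
```

```bash
python3 -c "
from h import *
go([*loc(.072,-.079),.071],1.603);print(get_obs()['ft_force'])"
```

```text
t 19.15 q7 [0.93 0.07] p [ 0.4909 -0.1225  0.1988] turn [ 0.001  0.001 -0.001] shift(now axes) [-0.384  0.621  0.64 ] shift(target axes) [-0.386  0.621  0.639] W 0.528
[ 1.09500529 -0.79749841 -1.38482005]
```

Request:
send_rows --plan '[[[0, 0, 0, -0.096, 0.155, 0, 0.3], [0, 0, 0, -0.096, 0.155, 0, 0.3], [0, 0, 0, -0.096, 0.155, 0, 0.3], [0, 0, 0, -0.096, 0.156, 0, 0.3], [0, 0, 0, 0, 0, 0.17, 0.3], [0, 0, 0, 0, 0, 0.17, 0.3], [0, 0, 0, 0, 0, 0.12, 0.3], [0, 0, 0, 0, 0, 0.1, 0.3], [0, 0, 0, 0, 0, 0.06, 0.3], [0, 0, 0, 0, 0, 0.02, 0.3], [0, 0, 0, 0, 0, 0, 0.3]]]'

```text
clock: 20.07
position: [0.6157, -0.1943, 0.0697]
ee_rot: [0.696, 0.718, -0.001, -0.002]
ft_force: [-10.2, 1.6, 7.1]
grip_width: 0.524
grasp_force: 44.0
```

Request:
send_rows --plan '[[[0, 0, 0, 0, -0.025, -0.005, 0.3], [0, 0, 0, 0, 0, 0, 0.3], [0, 0, 0, 0, 0, 0, 0.3]]]'

```text
clock: 20.32
position: [0.6122, -0.1953, 0.0712]
ee_rot: [0.696, 0.718, -0.0, 0.0]
ft_force: [0.6, -0.9, 0.4]
grip_width: 0.525
grasp_force: 37.8
```

Request:
send_rows --plan '[[[0, 0, 0, 0, 0, 0.004, 0.62], [0, 0, 0, 0, 0, 0, 0.62], [0, 0, 0, 0, 0, -0.06, 0.62], [0, 0, 0, 0, 0, -0.15, 0.62], [0, 0, 0, 0, 0, -0.17, 0.5], [0, 0, 0, 0, 0, -0.12, 0.2], [0, 0, 0, 0.126, 0.036, 0, 0], [0, 0, 0, 0.126, 0.036, 0, 0], [0, 0, 0, 0.126, 0.036, 0, 0], [0, 0, 0, 0, 0, 0, 0], [0, 0, 0, 0, 0, 0, 0]]]'

```text
clock: 21.23
position: [0.6322, -0.1165, 0.1719]
ee_rot: [0.694, 0.72, 0.001, 0.0]
ft_force: [-0.4, -0.4, -0.4]
grip_width: -0.003
grasp_force: 0.0
```

```bash
python3 -c "
from h import *
import pickle
o=pickle.load(open('w6.pkl','rb'))
w=lambda l:[(x/1.5,y/1.5) for x,y in l]
print('backhole',L(atz('wrist',w([(520,282)]),[.069],o)),'front top edge step',L(atz('wrist',w([(583,243),(574,338)]),[.088]*2,o)),'slab front top',L(atz('wrist',w([(540,347),(562,345)]),[.092]*2,o)))
go([*loc(.088,-.003),.097],1.603)
o,a=snap('wrist','w7');o2,b=snap('top','t2')"
```

```text
backhole [[32.6 -6.2]] front top edge step [[ 60.7  19. ]
 [ 57.8 -37. ]] slab front top [[ 36.7 -38.2]
 [ 49.3 -38.4]]
t 21.2333 q7 [ 0.67 -0.1 ] p [ 0.6322 -0.1165  0.1719] turn [ 0.001 -0.     0.002] shift(now axes) [-0.013 -0.006  0.374] shift(target axes) [-0.013 -0.006  0.374] W -0.003
```

Request:
send_rows --plan '[[[0, 0, 0, -0.013, -0.006, 0.12, 0], [0, 0, 0, 0, 0, 0.13, 0], [0, 0, 0, 0, 0, 0.09, 0], [0, 0, 0, 0, 0, 0.034, 0], [0, 0, 0, 0, -0.03, 0, 0], [0, 0, 0, 0, -0.025, 0, 0], [0, 0, 0, 0, -0.02, 0, 0], [0, 0, 0, 0, -0.02, 0, 0], [0, 0, 0, 0, -0.02, 0, 0], [0, 0, 0, 0, -0.02, 0, 0], [0, 0, 0, 0, -0.02, 0, 0], [0, 0, 0, 0, -0.02, 0, 0], [0, 0, 0, 0, -0.02, 0, 0], [0, 0, 0, 0, -0.02, 0, 0], [0, 0, 0, 0, -0.02, 0, 0], [0, 0, 0, 0, -0.02, 0, 0], [0, 0, 0, 0, -0.01, 0, 0], [0, 0, 0, 0, 0, 0, 0], [0, 0, 0, 0, 0, 0, 0]]]'

```text
clock: 22.92
position: [0.5769, -0.1233, 0.0955]
ee_rot: [0.696, 0.718, -0.0, -0.0]
ft_force: [0.4, 0.1, -0.5]
grip_width: 0.002
grasp_force: 0.0
```

Request:
send_rows --plan '[[[0, 0, 0, 0, 0, -0.1, 0], [0, 0, 0, 0, 0, -0.17, 0], [0, 0, 0, 0, 0, -0.17, 0], [0, 0, 0, -0.1, 0, -0.12, 0], [0, 0, 0, -0.15, 0, -0.05, 0], [0, 0, 0, -0.1, 0, 0, 0], [0, 0, 0, 0, 0, 0, 0], [0, 0, 0, 0, 0, 0, 0]]]'

```text
clock: 23.58
position: [0.5792, -0.1945, 0.2172]
ee_rot: [0.697, 0.717, -0.0, -0.001]
ft_force: [0.4, 0.8, -0.9]
grip_width: 0.001
grasp_force: 0.0
```

```bash
python3 -c "
from h import *
import pickle
o,a=snap('wrist','w8');pickle.dump(o,open('w8.pkl','wb'))
print(o['position'])
cv2.imwrite('pics/w8c.png',cv2.resize(a[:,:,::-1],None,fx=1.5,fy=1.5,interpolation=cv2.INTER_CUBIC))"
```

```text
[ 0.57924499 -0.19445128  0.21718938]
```

View pics/w8c.png

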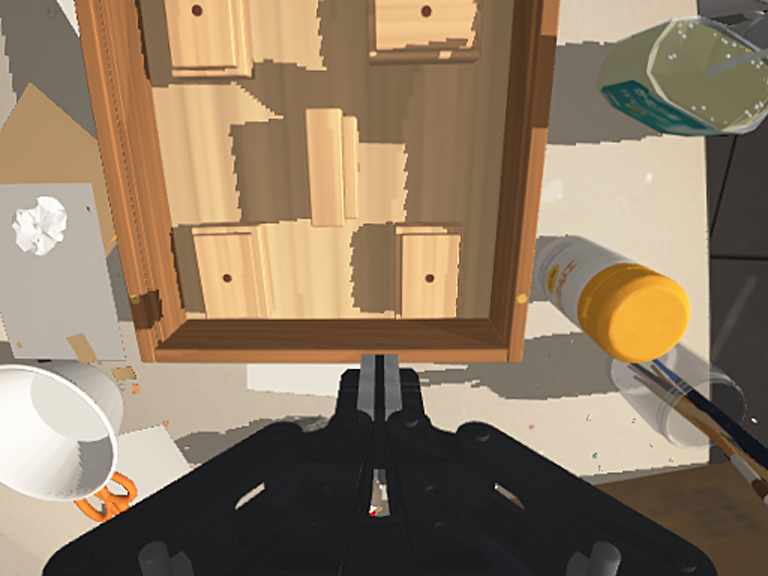

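The picture shows the plinth slid and still standing, with its slab top at (306–345, 108–226) and its step on the right. The quarter plinths are fine, at (197,11), (426,11), (227,278) and (430,278). Friction is too low to tip it toward −x. Toward +x the lever is half as long, so I'll push it from the other side.

```bash
python3 -c "
from h import *
import pickle
o=pickle.load(open('w8.pkl','rb'))
w=lambda l:[(x/1.5,y/1.5) for x,y in l]
print('slab top L far,near, R far,near',L(atz('wrist',w([(306,108),(312,226),(340,108),(345,225)]),[.092]*4,o)),'step',L(atz('wrist',w([(357,117),(357,218)]),[.088]*2,o)))
print('holes',L(atz('wrist',w([(197,11),(426,11),(227,278),(430,278)]),[.074]*4,o)))
print('floor near corners',L(atz('wrist',w([(190,319),(490,319)]),[.046]*2,o)))
go([*loc(-.03,-.003),.17],1.603)
"
```

```text
slab top L far,near, R far,near [[ -6.3  25.1]
 [ -6.3 -40.3]
 [ 12.3  25. ]
 [ 13.4 -39.8]] step [[ 21.3  20.5]
 [ 20.3 -36.3]]
holes [[-68.   78.4]
 [ 59.8  76.8]
 [-67.9 -78.3]
 [ 67.2 -78.6]]
floor near corners [[-111.2 -120. ]
 [ 117.4 -120.1]]
t 23.6333 q7 [0.85 0.07] p [ 0.5794 -0.1928  0.2173] turn [-0.001 -0.001 -0.   ] shift(now axes) [ 0.359 -0.32   0.237] shift(target axes) [ 0.36  -0.32   0.236] W -0.0
```

Request:
send_rows --plan '[[[0, 0, 0, 0.112, -0.11, 0, 0], [0, 0, 0, 0.112, -0.11, 0, 0], [0, 0, 0, 0.112, -0.11, 0, 0], [0, 0, 0, 0, 0, 0.17, 0], [0, 0, 0, 0, 0, 0.17, 0], [0, 0, 0, 0, 0, 0.15, 0], [0, 0, 0, 0, 0, 0.085, 0], [0, 0, 0, 0, 0, 0, 0], [0, 0, 0, 0, 0, 0, 0]]]'

```text
clock: 24.38
position: [0.5112, -0.1267, 0.1026]
ee_rot: [0.695, 0.719, -0.0, -0.001]
ft_force: [0.7, -0.4, 1.0]
grip_width: -0.005
grasp_force: 0.0
```

```bash
python3 -c "
from h import *
go([*loc(.022,-.0076),.102],1.603)
print(L([get_obs()['position']]))"
```

```text
t 24.3833 q7 [ 0.86 -0.04] p [ 0.5112 -0.1267  0.1026] turn [-0.001 -0.001  0.001] shift(now axes) [-0.005  0.27   0.003] shift(target axes) [-0.005  0.27   0.003] W -0.005
[[-32.   -6.6]]
```

Request:
send_rows --plan '[[[0, 0, 0, 0, 0.025, 0, 0], [0, 0, 0, 0, 0.02, 0, 0], [0, 0, 0, 0, 0.02, 0, 0], [0, 0, 0, 0, 0.02, 0, 0], [0, 0, 0, 0, 0.02, 0, 0], [0, 0, 0, 0, 0.02, 0, 0], [0, 0, 0, 0, 0.02, 0, 0], [0, 0, 0, 0, 0.02, 0, 0], [0, 0, 0, 0, 0.02, 0, 0], [0, 0, 0, 0, 0.02, 0, 0], [0, 0, 0, 0, 0.02, 0, 0], [0, 0, 0, 0, 0.02, 0, 0], [0, 0, 0, 0, 0.02, 0, 0], [0, 0, 0, 0, 0.005, 0, 0], [0, 0, 0, 0, 0, 0, 0]]]'

```text
clock: 25.63
position: [0.5657, -0.1262, 0.1026]
ee_rot: [0.696, 0.718, -0.0, -0.0]
ft_force: [0.2, 0.5, -0.1]
grip_width: 0.003
grasp_force: 0.0
```

Request:
send_rows --plan '[[[0, 0, 0, 0, 0, -0.1, 0], [0, 0, 0, 0, 0, -0.17, 0], [0, 0, 0, 0, 0, -0.17, 0], [0, 0, 0, -0.13, -0.05, -0.12, 0], [0, 0, 0, -0.15, -0.05, 0, 0], [0, 0, 0, -0.1, 0, 0, 0], [0, 0, 0, 0, 0, 0, 0], [0, 0, 0, 0, 0, 0, 0]]]'

```text
clock: 26.3
position: [0.5474, -0.2043, 0.2145]
ee_rot: [0.697, 0.717, -0.0, -0.0]
ft_force: [-0.9, 0.7, 0.1]
grip_width: 0.005
grasp_force: 0.0
```

```bash
python3 -c "
from h import *
import pickle
o,a=snap('wrist','w9');pickle.dump(o,open('w9.pkl','wb'))
print(o['position'])
# rectified maps of the box inside, local mm, at z .074; dark hole search
xs=np.arange(-115,116,1.);ys=np.arange(120,-121,-1.)
def rect(z):
    P=np.array([[*loc(x/1000,y/1000),z] for y in ys for x in xs]);q=proj('wrist',P,o).astype(np.float32)
    return cv2.remap(a,q[:,0].reshape(len(ys),-1),q[:,1].reshape(len(ys),-1),cv2.INTER_LINEAR)
r=rect(.074);cv2.imwrite('pics/w9r.png',r[:,:,::-1])
g=cv2.cvtColor(r,cv2.COLOR_RGB2GRAY)
s=g[60:190:5,60:230:5]
print('x',xs[60:230:5].astype(int).tolist())
for y,row in zip(ys[60:190:5],s): print(int(y),' '.join('%3d'%v for v in row))
"
```

```text
[ 0.5474375  -0.20431193  0.21449096]
x [-55, -50, -45, -40, -35, -30, -25, -20, -15, -10, -5, 0, 5, 10, 15, 20, 25, 30, 35, 40, 45, 50, 55, 60, 65, 70, 75, 80, 85, 90, 95, 100, 105, 110]
60 191 216 217 201 189 191 184 195 191 189 195 113 115 114 111 110  93  98 197 198 199 135 148 163 114 114 114 126 191 103 100 101  77  60
55 192 227 219 202 190 192 186 196 192 190 201 114 115 116 111 110  93 199 123 118 119 120 120 119 119 203 117 117 117 108  99 100  74  60
50 129 157 215 122 108 122 124 139 196 193 196 113 115 116 112 110  95  89  88  86  86  86  86  84  84  85  87  88 101 109 101 101  67  60
45 154 149 181 122 111 112 108 115 112 110 112 113 116 116 113 111 104 107 106 107 106 104 110 117 115 116 115 111 107 109 101 101  73  62
40 175 114 118 120 112 112 109 115 112 113 115 114 116 117 114 110 104 107 107 107 105 106 109 118 115 118 115 111 107 109 101 102  74  62
35 182 199 110 121 112 112 109 115 113 114 116 114 116 118 113 111 105 107 106 107 105 106 109 119 116 117 116 112 107 109 102 101  76  63
30 182 198 203 122 112 112 109 115 114 113 117 115 117 119 114 112 106 107 106
[... 2011 characters left out ...]

-45 203 196 233 212 203 201 194 201 202 208 206 197 200 208 205 109 110 108 106  91 211 184 197 202 201 187 113 115 115 112 105 103  80  66
-50 183 201 218 212 203 202 194 201 203 208 206 197 199 208 117 116 110 109 105  97 122 186 188 197 191 192 201 175 154 112 105 104  79  65
-55 182 203 225 213 202 201 195 201 202 208 207 197 200 211 119 116 110 109 105  99 125 204 200 209 201 200 207 183 139 112 105 105  82  66
-60 183 201 229 212 203 202 196 201 202 208 208 197 200 208 116 116 111 109 105  97 123 203 198 208 202 200 206 184 194 114 105 105  81  66
-65 182 211 213 212 204 203 195 202 204 208 208 197 199 210 120 117 111 109 106  95 123 202 199 209 202 200 205 184 158 114 106 104  81  66
```

```bash
python3 -c "
from h import *
go([*loc(.0445,-.006),.072],1.603)
print(loc(0,0),loc(.0445,-.006))"
```

```text
t 26.35 q7 [0.92 0.11] p [ 0.5478 -0.2027  0.2146] turn [-0. -0. -0.] shift(now axes) [0.389 0.212 0.713] shift(target axes) [0.389 0.212 0.713] W 0.003
[ 0.543 -0.119] [ 0.58766919 -0.12357317]
```

Request:
send_rows --plan '[[[0, 0, 0, 0.13, 0.071, 0, 0.9], [0, 0, 0, 0.13, 0.071, 0, 0.9], [0, 0, 0, 0.129, 0.07, 0.05, 0.9], [0, 0, 0, 0, 0, 0.17, 0.9], [0, 0, 0, 0, 0, 0.17, 0.9], [0, 0, 0, 0, 0, 0.15, 0.9], [0, 0, 0, 0, 0, 0.12, 0.9], [0, 0, 0, 0, 0, 0.053, 0.9], [0, 0, 0, 0, 0, 0, 0.3], [0, 0, 0, 0, 0, 0, 0.3], [0, 0, 0, 0, 0, 0, 0.3], [0, 0, 0, 0, 0, 0, 0.3], [0, 0, 0, 0, 0, 0, 0.3]]]'

```text
clock: 27.43
position: [0.589, -0.1238, 0.0741]
ee_rot: [0.696, 0.718, 0.001, 0.001]
ft_force: [0.1, 0.9, 6.5]
grip_width: 0.533
grasp_force: 33.0
```

Request:
send_rows --plan '[[[0, 0, 0, 0, 0, -0.1, 0.3], [0, 0, 0, 0.01, -0.07, 0, 0.3], [0, 0, 0, 0.01, -0.08, 0, 0.3], [0, 0, 0, 0.01, -0.07, 0, 0.3], [0, 0, 0, 0, 0, 0.06, 0.3], [0, 0, 0, 0, 0, 0.03, 0.3], [0, 0, 0, 0, 0, 0.005, 0.3], [0, 0, 0, 0, 0, 0, 0.3]]]'

```text
clock: 28.1
position: [0.5441, -0.1197, 0.0735]
ee_rot: [0.696, 0.718, -0.0, 0.0]
ft_force: [-2.8, -0.3, 6.0]
grip_width: 0.53
grasp_force: 33.6
```

Request:
send_rows --plan '[[[0, 0, 0, 0, 0, 0, 0.66], [0, 0, 0, 0, 0, 0, 0.66], [0, 0, 0, 0, 0, -0.06, 0.66], [0, 0, 0, 0, 0, -0.15, 0.66], [0, 0, 0, 0, 0, -0.17, 0.5], [0, 0, 0, -0.1, 0, -0.17, 0.2], [0, 0, 0, -0.15, 0, -0.1, 0], [0, 0, 0, -0.15, 0, -0.1, 0], [0, 0, 0, 0, 0, 0, 0], [0, 0, 0, 0, 0, 0, 0], [0, 0, 0, 0, 0, 0, 0]]]'

```text
clock: 29.02
position: [0.5464, -0.1986, 0.2235]
ee_rot: [0.696, 0.718, 0.0, -0.0]
ft_force: [0.3, 0.9, -0.0]
grip_width: 0.0
grasp_force: 0.0
```

```bash
cat > chk.py <<'E'
from h import *
import sys
o,a=snap('wrist',sys.argv[1]);z=.074
xs=np.arange(-112,113,1.);ys=np.arange(118,-119,-1.)
P=np.array([[*loc(x/1000,y/1000),z] for y in ys for x in xs]);q=proj('wrist',P,o).astype(np.float32)
r=cv2.remap(a,q[:,0].reshape(len(ys),-1),q[:,1].reshape(len(ys),-1),cv2.INTER_LINEAR)
g=cv2.cvtColor(r,cv2.COLOR_RGB2GRAY)
# dark centre holes via black-hat
b=cv2.morphologyEx(g,cv2.MORPH_BLACKHAT,np.ones((11,11),np.uint8))
n,lab,st,c=cv2.connectedComponentsWithStats((b>45).astype(np.uint8))
for s,cc in zip(st[1:],c[1:]):
    if 8<s[4]<70 and max(s[2],s[3])<12: print('hole?',round(cc[0]-112,1),round(118-cc[1],1),s[2:])
for y in (20,10,0,-10,-20): print(y,' '.join('%3d'%v for v in g[118-y,60:160:4]))
for x in(-10,0,10): print('col',x,' '.join('%3d'%v for v in g[68:175:4,112+x]))
E
python3 chk.py w10; python3 -c "
from h import *
o=get_obs();print(o['ft_force'])
g=atz('top',[(170+228/4.7,150+226/4.7)],[.111]);print('bar',g,L(g))
go([*loc(0,.276),.16],1.603)"
```

```text
hole? -68.5 78.6 [ 6  6 31]
hole? 59.5 76.7 [ 6  6 30]
hole? 86.1 70.2 [ 3  7 12]
hole? -104.8 58.1 [2 7 9]
hole? -104.7 50.3 [2 7 9]
hole? -33.7 52.3 [6 2 9]
hole? -50.8 21.8 [ 3  5 13]
hole? 0.6 -2.7 [ 6  6 29]
hole? 46.7 -8.0 [2 6 9]
hole? -51.3 -13.6 [ 2  7 10]
hole? 46.6 -18.5 [ 2  7 11]
hole? -51.3 -24.2 [ 2  8 11]
hole? 46.4 -31.2 [ 3  8 14]
hole? -50.6 -31.8 [2 5 9]
hole? 45.0 -41.9 [ 7  8 25]
hole? 12.5 -53.9 [ 3  9 15]
hole? -104.8 -55.7 [ 3  7 11]
hole? 11.7 -68.2 [ 2  8 12]
hole? 11.7 -78.6 [ 2  7 10]
hole? -68.4 -78.3 [ 6  6 32]
hole? 66.5 -78.5 [ 6  6 32]
hole? 11.7 -89.6 [ 2  7 10]
hole? 44.8 -104.0 [ 8  6 24]
hole? -109.1 -117.2 [4 3 9]
20 143 119 123 122 116 115 112 115 205 194 208 202 193 203 201 191 188 216 138 104 109 106 108 107 108
10 157 121 123 123 116 116 113 115 203 192 207 201 194 203 201 191 187 209 204 108 108 107 108 107 111
0 170 121 124 123 117 117 113 115 200 191 206 199 193 144 204 192 186 209 203 181 188 184 187 188 199
-10 182 123 124 124 118 118 114 116 200 192 204 198 193 203 200 194 186 208 203 196 188 185 186 188 203
-20 198 122 125 125 119 118 114 117 199 199 203 197 193 202 200 193 185 207 202 187 188 185 185 187 203
col -10 194 111 114 114 115 134 208 208 209 209 209 208 208 208 208 206 206 205 204 204 203 204 210 208 209 209 210
col 0 114 112 115 115 115 116 203 203 203 203 203 203 204  71 186 203 202 202 201 202 202 202 199 198 198 198 198
col 10 118 118 118 118 119 111 109 192 190 190 189 189 189 188 189 189 189 189 188 188 188 186 210 210 210 211 214
[-0.11185498  0.77038069  0.04469178]
bar [[0.53178597 0.12374164 0.111     ]] [[ -3.4 243. ]]
t 29.0667 q7 [0.92 0.11] p [ 0.5463 -0.1979  0.2231] turn [-0.    -0.001  0.001] shift(now axes) [ 1.775e+00 -1.000e-03  3.170e-01] shift(target axes) [ 1.775 -0.003  0.316] W -0.001
```

All five plinths are flat and separate, with centre holes found at (-68,78), (60,77), (1,-3), (-68,-78) and (67,-78) mm. Now the lid.

Request:
send_rows --plan '[[[0, 0, 0, 0.148, 0, 0, 0], [0, 0, 0, 0.148, 0, 0, 0], [0, 0, 0, 0.148, 0, 0, 0], [0, 0, 0, 0.148, 0, 0, 0], [0, 0, 0, 0.148, 0, 0, 0], [0, 0, 0, 0.148, 0, 0, 0], [0, 0, 0, 0.148, 0, 0, 0], [0, 0, 0, 0.148, 0, 0, 0], [0, 0, 0, 0.148, 0, 0, 0], [0, 0, 0, 0.148, 0, 0, 0], [0, 0, 0, 0.148, 0, 0.1, 0], [0, 0, 0, 0.148, 0, 0.1, 0], [0, 0, 0, 0, 0, 0.117, 0], [0, 0, 0, 0, 0, 0, 0], [0, 0, 0, 0, 0, 0, 0]]]'

```text
clock: 30.32
position: [0.5338, 0.1561, 0.1591]
ee_rot: [0.695, 0.719, -0.001, -0.001]
ft_force: [-0.0, 0.2, 0.8]
grip_width: 0.003
grasp_force: 0.0
```

Run:
```python
from h import *
go([*loc(-.002,.276),.115],1.603)
o,a=snap('wrist','w11');o2,_=o,0
# verify bar: camera faces from +y; profile along local y at z=.111
for x in(-.025,0,.025):
  ys=np.arange(.30,.19,-.004);q=proj('wrist',[[*loc(x,y),.111] for y in ys],o).astype(np.float32)
  v=cv2.remap(a,q[:,:1],q[:,1:],cv2.INTER_LINEAR).reshape(-1,3);print(x,[(round(y*1000),int(c[0])-int(c[2])) for y,c in zip(ys,v)])
```

```text
t 30.3167 q7 [ 0.41 -0.59] p [0.5338 0.1561 0.1591] turn [-0.002  0.     0.001] shift(now axes) [ 0.004 -0.007  0.221] shift(target axes) [ 0.003 -0.008  0.221] W 0.003
-0.025 [(300, 22), (296, 20), (292, 23), (288, 23), (284, 23), (280, 23), (276, 23), (272, 23), (268, 80), (264, 90), (260, 46), (256, 50), (252, 82), (248, 91), (244, 88), (240, 35), (236, 23), (232, 15), (228, -2), (224, -3), (220, -2), (216, -1), (212, -5), (208, -3), (204, -2), (200, -3), (196, -2), (192, -2)]
0 [(300, 24), (296, 24), (292, 24), (288, 24), (284, 24), (280, 23), (276, 24), (272, 22), (268, 78), (264, 2), (260, 0), (256, 1), (252, 0), (248, 0), (244, -1), (240, 0), (236, -2), (232, -1), (228, 0), (224, -1), (220, 0), (216, 0), (212, 0), (208, 0), (204, 0), (200, 24), (196, 23), (192, 22)]
0.025 [(300, 24), (296, 23), (292, 23), (288, 23), (284, 24), (280, 12), (276, 10), (272, 11), (268, 76), (264, 88), (260, 46), (256, 50), (252, 83), (248, 91), (244, 88), (240, 35), (236, 24), (232, 26), (228, 1), (224, -1), (220, -2), (216, -2), (212, -3), (208, -4), (204, -2), (200, -3), (196, -2), (192, -2)]
```

Request:
send_rows --plan '[[[0, 0, 0, 0, 0, 0.1, 0], [0, 0, 0, 0, 0, 0.09, 0], [0, 0, 0, 0, 0, 0.031, 0], [0, 0, 0, 0, 0, 0, 0], [0, 0, 0, -0.02, 0, 0, 0], [0, 0, 0, -0.03, 0, 0, 0], [0, 0, 0, -0.03, 0, 0, 0], [0, 0, 0, -0.04, 0, 0, 0], [0, 0, 0, -0.05, 0, 0, 0], [0, 0, 0, -0.06, 0, 0, 0], [0, 0, 0, -0.06, 0, 0, 0], [0, 0, 0, -0.06, 0, 0, 0]]]'

```text
clock: 31.37
position: [0.5374, 0.0843, 0.1158]
ee_rot: [0.696, 0.718, 0.0, 0.0]
ft_force: [0.7, 4.3, 2.8]
grip_width: 0.004
grasp_force: 1.9
```

Request:
send_rows --plan '[[[0, 0, 0, -0.07, 0, 0, 0], [0, 0, 0, -0.07, 0, 0, 0], [0, 0, 0, -0.07, 0, 0, 0], [0, 0, 0, -0.07, 0, 0, 0], [0, 0, 0, -0.07, 0, 0, 0], [0, 0, 0, -0.07, 0, 0, 0], [0, 0, 0, -0.07, 0, 0, 0], [0, 0, 0, -0.07, 0, 0, 0], [0, 0, 0, -0.07, 0, 0, 0], [0, 0, 0, -0.06, 0, 0, 0], [0, 0, 0, -0.05, 0, 0, 0], [0, 0, 0, -0.04, 0, 0, 0], [0, 0, 0, -0.03, 0, 0, 0], [0, 0, 0, -0.02, 0, 0, 0], [0, 0, 0, 0, 0, 0, 0], [0, 0, 0, 0, 0, 0, 0]]]'

```text
clock: 32.7
position: [0.542, -0.0806, 0.1153]
ee_rot: [0.696, 0.718, -0.001, -0.0]
ft_force: [0.9, 0.1, 0.7]
grip_width: -0.003
grasp_force: 0.0
```

Request:
send_rows --plan '[[[0, 0, 0, -0.015, 0, 0, 0], [0, 0, 0, -0.015, 0, 0, 0], [0, 0, 0, -0.015, 0, 0, 0], [0, 0, 0, -0.015, 0, 0, 0], [0, 0, 0, -0.01, 0, 0, 0], [0, 0, 0, -0.01, 0, 0, 0], [0, 0, 0, 0, 0, 0, 0]]]'

```text
clock: 33.28
position: [0.5429, -0.0967, 0.1155]
ee_rot: [0.696, 0.718, -0.0, -0.0]
ft_force: [-1.0, 0.7, -0.3]
grip_width: -0.0
grasp_force: 0.4
```

Request:
send_rows --plan '[[[0, 0, 0, -0.01, 0, 0, 0], [0, 0, 0, -0.01, 0, 0, 0], [0, 0, 0, -0.005, 0, 0, 0], [0, 0, 0, 0, 0, 0, 0]]]'

```text
clock: 33.62
position: [0.5431, -0.0996, 0.1157]
ee_rot: [0.695, 0.719, 0.001, -0.001]
ft_force: [-1.9, 7.2, -0.8]
grip_width: -0.0
grasp_force: 3.8
```

Request:
send_rows --plan '[[[0, 0, 0, -0.01, 0, 0, 0], [0, 0, 0, -0.01, 0, 0, 0], [0, 0, 0, 0, 0, 0, 0]]]'

```text
clock: 33.87
position: [0.5431, -0.0998, 0.1157]
ee_rot: [0.694, 0.72, 0.002, -0.002]
ft_force: [-3.9, 19.0, 1.6]
grip_width: 0.001
grasp_force: 9.5
```

Request:
send_rows --plan '[[[0, 0, 0, 0.04, 0, 0, 0], [0, 0, 0, 0.06, 0, 0, 0], [0, 0, 0, 0, 0, -0.15, 0], [0, 0, 0, 0, 0, -0.17, 0], [0, 0, 0, 0, 0, -0.17, 0], [0, 0, 0, 0, 0, -0.17, 0], [0, 0, 0, -0.15, 0, 0, 0], [0, 0, 0, -0.15, 0, 0, 0], [0, 0, 0, -0.15, 0, 0, 0], [0, 0, 0, -0.15, 0, 0, 0], [0, 0, 0, 0, 0, 0, 0], [0, 0, 0, 0, 0, 0, 0]]]'

```text
clock: 34.87
position: [0.5463, -0.2073, 0.2476]
ee_rot: [0.697, 0.717, -0.0, 0.0]
ft_force: [0.1, 2.4, -0.3]
grip_width: 0.001
grasp_force: 0.0
```

```bash
python3 chk.py w12 | head -30
python3 - <<'E'
from h import *
o,a=snap('wrist','w13');print(o['clock'],o['position'],o['ft_force'])
for n,aa,oo in(('wrist',a,o),('top',snap('top','t3')[1],None)):
 for x in(-.035,.03):
  ys=np.arange(.03,-.034,-.003);q=proj(n,[[*loc(x,y),.111] for y in ys],oo).astype(np.float32)
  v=cv2.remap(aa,q[:,:1],q[:,1:],cv2.INTER_LINEAR).reshape(-1,3);print(n,x,[(round(y*1000),int(c[0])-int(c[2])) for y,c in zip(ys,v)])
 ys=np.arange(.15,.10,-.002);q=proj(n,[[*loc(.03,y),.089] for y in ys],oo).astype(np.float32)
 v=cv2.remap(aa,q[:,:1],q[:,1:],cv2.INTER_LINEAR).reshape(-1,3);print('lid edge',[(round(y*1000),c.tolist()) for y,c in zip(ys,v)][::2])
# bystanders unchanged
t1=cv2.imread('pics/t1.png').astype(int);t3=cv2.imread('pics/t3.png').astype(int)
d=(abs(t3-t1).max(2)>60).astype(np.uint8);n,l,s,c=cv2.connectedComponentsWithStats(d)
print([(x[:4].tolist(),int(x[4])) for x in s[1:] if x[4]>15])
E
```

```text
hole? -42.9 12.6 [ 8  6 32]
hole? 44.7 13.0 [ 8  5 36]
hole? -42.6 -8.4 [ 9  6 44]
hole? 44.7 -10.0 [ 8  3 21]
20 172 173 174 173 171 172 171 172 173 172 175 173 171 174 174 171 170 175 174 169 170 169 170 169 169
10 173 167 104 109 147 101 103 103 104 104 102 102 102 102 103 102  99 100 100 101 101  99 125 135 101
0 174  90 114 113 114 114 114 114 114 114 114 115 114 114 114 114 114 115 115 114 115 115 115 115 115
-10 174 165 121 124 169 119 121 121 121 120 120 120 120 121 121 121 120 119 119 118 117 117 153 166 116
-20 174 175 177 177 175 174 172 174 173 174 175 174 173 175 174 172 171 175 175 171 171 171 171 170 173
col -10 171 171 171 170 171 172 175 175 175 109 101 116 115 115  67 121 179 175 176 175 175 175 176 176 176 176 176
col 0 172 172 172 172 171 172 174 174 174 108 102 117 116 115  68 121 178 175 174 175 175 175 173 173 173 173 173
col 10 172 172 173 173 173 171 170 170 170 105 101 117 115 115  68 121 174 171 171 172 171 171 175 176 176 176 176
34.9167 [ 0.54663609 -0.20534609  0.24780743] [0.74316778 0.08464688 0.69466345]
wrist -0.035 [(30, 25), (27, 26), (24, 25), (21
[... 1700 characters left out ...]
, 170, 8, 14], 75), ([318, 177, 18, 79], 687), ([215, 185, 7, 27], 165), ([296, 185, 11, 17], 90), ([290, 193, 8, 16], 96), ([195, 198, 15, 14], 52), ([193, 216, 49, 12], 239), ([339, 222, 4, 21], 63), ([345, 255, 9, 17], 48), ([501, 254, 11, 40], 221), ([351, 258, 13, 33], 282), ([482, 259, 18, 14], 140), ([435, 267, 35, 30], 471), ([481, 279, 12, 6], 23), ([344, 286, 14, 14], 148), ([316, 292, 34, 18], 238), ([379, 303, 133, 81], 1007), ([309, 313, 12, 44], 367), ([250, 347, 13, 9], 30), ([291, 353, 16, 31], 253), ([265, 361, 18, 23], 53), ([307, 362, 26, 20], 250), ([326, 365, 18, 19], 35), ([452, 365, 12, 19], 105), ([225, 374, 9, 10], 30), ([338, 375, 7, 8], 17), ([427, 376, 5, 8], 26)]
```

```bash
python3 -c "
from h import *
print(job.hand_in())"
```

```text
the job is handed in; nothing more can be done
None
```

I handed the job in at about 35 s. The five plinths lie flat and apart, one in each quarter of the floor and one in the middle, as measured just before the lid closed. The lid is against its end stop and I touched nothing outside the box, though I didn't view a final picture of the closed box.

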